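Take the used filter cartridge off the bench air unit

TASK

The filter cartridge on the bench air unit is due for changing. Press the unit's release button all the way down (it stays down), turn the cartridge gently about a quarter turn counterclockwise seen from above, feeling for its end stop and without forcing anything, then lift it straight off and set it down, standing upright, in the steel tray. Do not drop it, and leave the other things on the table alone.

Things in the scene. Friction and masses are not known exactly. Their poses are not given: they have to be found in the camera images.
- air_unit: White box fixed to the table, its flat deck 80 mm above the table. Origin on the table, straight below the axis of the cartridge mount; z up; the box reaches 85 mm to its +x, -x and +y sides and 115 mm to its -y side. Above the deck stand only the collar with the cartridge and, 85 mm from the axis towards -y, the release button.
- mount (a point): Centre of the top face of the aluminium bayonet collar, on the mount axis, 100 mm above the table, axes as air_unit. Collar 88 mm across, 20 mm high, 56 mm opening; across it, under the drum, an 18 mm slot lets the lugs out. The slot lies along the unit's y only to within 13 degrees, either way: find it by feel. More than 40 N between cartridge and unit (twisting, pulling or pushing sideways) damages the lugs.
- button_top (a point): Centre of the top of the release button, a plain steel push pin 22 mm in diameter, 24 mm proud of the deck (104 mm above the table) when up. Pressed straight down it drags by about 3 N for 8 mm, then meets a hard stop; it stays down. A lock pin moves with it: less than about 7 mm of press leaves the cartridge locked. More than 30 N damages it.
- release (a joint): Travel of the release button in m: 0 up (locked), 0.008 fully down (released).
- cartridge: Loose grey and white cartridge, about 0.2 kg, 75.5 mm high. Origin at the centre of its foot, z up. From the foot up: hub 52 mm in diameter; a drum 72 mm in diameter from 21.5 to 43.5 mm; then a grip bar 50 mm long along its x axis, 14 mm wide along y, 32 mm high. Fitted, its foot lies 80.5 mm above the table and its x axis 10 +- 4 degrees counterclockwise of the unit's x.
- grip_bar (a point): Point on the cartridge's axis inside the grip bar, 65.5 mm above its foot: 22 mm above the drum's top, 10 mm below the bar's top; axes as cartridge. The bar can be let go and regripped; the cartridge stays at the angle where it is left. It has about 2 mm of side play in the collar.
- lugs (a point): Centre of the two lugs, on the cartridge's axis 9 mm above its foot; they lie along its x axis. Unlocked, the cartridge turns counterclockwise from above by 63 to 98 degrees to a hard stop, the lugs then in the slot (free over the last 6 degrees or so before the stop). A sprung seal below (6 N) makes it drag by up to 0.3 N m and, at the slot, pushes it up by up to 3 mm.
- tray: Low open stainless tray, fixed, 200 (x) x 160 (y) x 22 mm, walls 4 mm, floor 4 mm thick; origin at the centre of its underside on the table, so the inner floor lies 4 mm above the table.
- saline: Clear saline bottle, 64 mm in diameter, about 150 mm high, origin at its foot; bystander.
- amber_jar: Small amber jar, 44 mm in diameter, 75 mm high, origin at its foot; bystander.
- bowl: Steel bowl, 90 mm in diameter, 35 mm high, origin at its foot; bystander.
- tape_roll: Roll of tape lying flat, 64 mm in diameter, 25 mm high, origin at the centre of its underside; bystander.
Not all that is in view belongs to the job. Of the things that look like the cartridge, the smallest one is meant.

How it is judged:
On the way, in this order (a step that is already met when the one before it is completed fails the run):
1. the release button is pressed down by at least 7 mm with the cartridge still locked in its mount (value of joint release above 0.007 m and z of cartridge in the frame of air_unit below 0.086 m and angle between the x axis of cartridge and the y axis of air_unit, either way round above 1.2 rad), for 0.05 s.
2. the cartridge, still in the mount, is turned until its lugs lie in the slot (its x axis within 17 degrees of the unit's y) (angle between the x axis of cartridge and the y axis of air_unit, either way round below 0.3 rad and z of cartridge in the frame of air_unit below 0.088 m and horizontal distance between cartridge and mount below 0.008 m), for 0.05 s.
3. the cartridge is lifted clear, its foot 25 mm or more above the deck (z of cartridge in the frame of air_unit above 0.105 m), for 0.1 s.
At the end, for the whole second after the job is handed in: The cartridge stands upright (within 0.1 rad) on the tray's floor, its foot at floor height and its axis at least 28 mm inside the tray's outer edges (within 72 mm of the tray's centre along its length and 52 mm across), at rest and released (x of cartridge in the frame of tray between -0.072 and 0.072 m and y of cartridge in the frame of tray between -0.052 and 0.052 m and z of cartridge in the frame of tray between 0.001 and 0.008 m and angle between cartridge's own z axis and vertical below 0.1 rad and linear speed of cartridge below 0.02 m/s and angular speed of cartridge below 0.1 rad/s); the robot touches nothing.
It fails at once if more than 30 N between the robot and the air unit or its button (contact force between any of the fingers, the arm and air_unit above 30 N).
It fails at once if more than 40 N between the cartridge and the air unit (forcing the bayonet) (contact force between cartridge and air_unit above 40 N).
It fails at once if the cartridge is dropped: it moves at more than 0.4 m/s with no finger on it (linear speed of cartridge above 0.4 m/s and contact force between the fingers and cartridge below 0.1 N).
It fails at once if the saline bottle, amber jar, bowl or tape roll is moved by more than 25 mm (distance of any of saline, amber_jar, bowl, tape_roll from where it was at the start of the episode above 0.025 m).
It also fails if it takes over 72 s, if anything falls off the work surface, if the arm or the gripper's body presses on something with over 40 N, if the wrist force passes 120 N, or if a joint passes its speed limit or range.

ROBOT

A 6-joint arm with a two-finger parallel gripper is mounted at the origin on the work surface. World frame = base frame: x ahead of the robot, y to its left, z up, the work surface at z = 0. Lengths are in m, angles in rad, forces in N, time in s.
With the tool pointing down it reaches from about 0.35 to 0.875 m from the base axis. Payload 4.2 kg.
Tool frame: the origin (TCP) lies between the finger pads; the fingertips stand manip.tip_extent ahead of it and the grasp point (between the pads) lies 11 mm behind it (manip.tip_extent is the distance from the TCP to the fingertips, in m); z points along the fingers, y is the line along which they close (so a half turn about z gives the same grasp; the last joint's range is limited). The gripper opens to 85 mm and grips with 20 to 120 N. Pads are 22 mm wide; open, the fingers measure 114 mm over their backs; the gripper's body (76 mm by 85 mm) begins 54 mm behind the grasp point. The pads swing forward as they close: fully open they stand 13 mm farther back than shut.
Start: joints at [0.259, 0.385, 0.008, 0, -1.194, -0.259], TCP at [0.625, 0, 0.239] pointing down, gripper open.
Joint ranges: [-3.14, 3.14], [-1.21, 2.06], [-1.07, 1.41], [-3.16, 2.05], [-2.99, -0.16], [-3.1, 3.1]. Speed limits (rad/s): [2.79, 2.79, 3.14, 3.14, 3.14, 3.14].

INTERFACE

Orientations are given as a unit quaternion [x, y, z, w].
In Python, from cell import manip gives the robot as it stands.
- The arm moves only by the shell command python3 -m handwheel 'ROWS'. ROWS is JSON, a list of rows, each a list of 3 entries, a list of its own where there are three numbers: the gripper command: -1 is shut, 1 is fully open, values between are in proportion, then the shift along the tool's x, y, z in mm, then the turn about the tool's z in rad. A call has exactly 8 rows; each row shifts and turns the commanded pose from where the row before left it, along the tool's axes as they then stand; what a row does not reach is not made up. A row lasts 1/10 s, in which the tool goes at most 50 mm and 8.59 degrees, less where a joint would pass 70% of its speed; a pose out of reach is approached as far as the arm can. A call is refused whole if a number of a shift passes 50 or a number of a turn 0.15, either way. A call with a gripper value outside its range is refused whole. The fingers move at their own pace and stop on an object; the grip force is fixed at half the most. Time passes only in rows, so rows that do not move let the fingers close, or fill a call up. It gives the time, the measured TCP pose, the force, the opening and the grip force at its end, in the units of the state.
- manip.state(): the state, without advancing time (a new reading comes with each control period).
- manip.get_image(name): name is "scene" or "side" or "wrist"; returns the picture (400x640x3 uint8, red, green, blue); there is no depth.
- manip.camera_params(name): a dict with "vfov" (degrees; the focal length in pixels is half the picture's height over the tangent of half this angle, whatever the lens; pixels are square), "cx", "cy" (the principal point, pixels), "rvec" (rotation vector, rad) and "tvec" (3), from world to camera coordinates, as OpenCV has them; the wrist camera has in their place "tool_from_camera" (4x4, takes a point from camera to tool coordinates, whose origin is the TCP and whose axes are the flange's). Camera axes: x right, y down, z forward; pixel columns grow to the right and rows downward; lengths in m; the calibration is good to about 2 mm. The wrist camera is an equidistant fisheye: a pixel r from the principal point sees the ray r / f radians off the axis. A picture is of the moment at which its call begins: read the wrist's pose just before it. camera_params takes no time and is no camera call.
- manip.job_done(): hands the job in; it is judged then, once.
The state is a dict: "time": time; "joint_positions": joint angles; "qd": joint speeds; "joint_torque": joint torques, N m; "tool_pos": TCP position; "tcp_rot": TCP orientation; "contact_force": force on the tool from outside, world axes, zero at the start; "moment": the same for the moment, N m; "opening": finger opening in m; "gripper_force": force on a finger pad.
Only numpy, scipy, OpenCV 4.12 (cv2) and the standard library are available. Lean on these libraries where they do the work, as an engineer would, in place of code of your own. Each camera call takes 0.05 s, during which the arm holds its last target. There are 200 camera calls.

## Working session

There is one attempt and no reset: what is moved stays moved. The work goes in short steps, Python scripts to look and compute and a shell command to move; the robot and the scene stay as the last step left them, time stands still between calls to the robot, and variables do not carry over. Pictures are saved under pics/ and viewed, at most 10 in all, crops included, and the job is handed in when it is done.

```bash
mkdir -p pics; ls; python3 - <<'E'
from cell import manip
import cv2,numpy as np
s=manip.state();print({k:np.round(v,3) for k,v in s.items()},manip.tip_extent)
for n in("scene","side","wrist"):
    im=manip.get_image(n);cv2.imwrite(f"pics/{n}0.png",im[:,:,::-1]);print(n,manip.camera_params(n))
E
```

```text
pics
{'time': np.float64(0.0), 'joint_positions': array([ 2.590e-01,  3.860e-01,  7.000e-03, -1.000e-03, -1.194e+00,
       -2.590e-01]), 'qd': array([-0.   , -0.001,  0.001,  0.001, -0.   , -0.   ]), 'joint_torque': array([-1.0000e-03, -3.9229e+01,  1.8840e+01,  4.1860e+00, -5.0000e-03,
        0.0000e+00]), 'tool_pos': array([0.624, 0.   , 0.238]), 'tcp_rot': array([-0.707,  0.707,  0.001, -0.001]), 'contact_force': array([-0.038,  0.146,  0.153]), 'moment': array([0.021, 0.021, 0.006]), 'gripper_force': np.float64(0.0), 'opening': np.float64(0.085)} 0.008
scene {'vfov': 48.20142492455093, 'cx': 311.01750016859893, 'cy': 195.19179996437285, 'rvec': array([ 1.08895247,  2.16283105, -1.21467662]), 'tvec': array([ 0.44035331, -0.1141777 ,  1.34992266])}
side {'vfov': 49.55230874493632, 'cx': 312.26667968015533, 'cy': 203.67081883618226, 'rvec': array([ 2.36983835, -0.35513525,  0.14687241]), 'tvec': array([-0.60114442,  0.10921253,  0.87133813])}
wrist {'vfov': 65.70646984690485, 'cx': 317.88482616456685, 'cy': 194.2705395814161, 'tool_from_camera': array([[ 9.23390194e-04, -9.62741681e-01, -2.70421157e-01,
         6.84654020e-02],
       [ 9.99999362e-01,  7.13045896e-04,  8.76080121e-04,
         5.16824004e-04],
       [-6.50616153e-04, -2.70421794e-01,  9.62741726e-01,
        -1.35525052e-01],
       [ 0.00000000e+00,  0.00000000e+00,  0.00000000e+00,
         1.00000000e+00]])}
```

View pics/scene0.png

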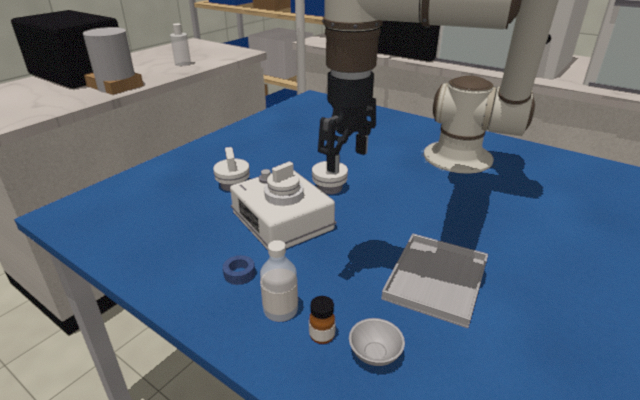

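View pics/side0.png

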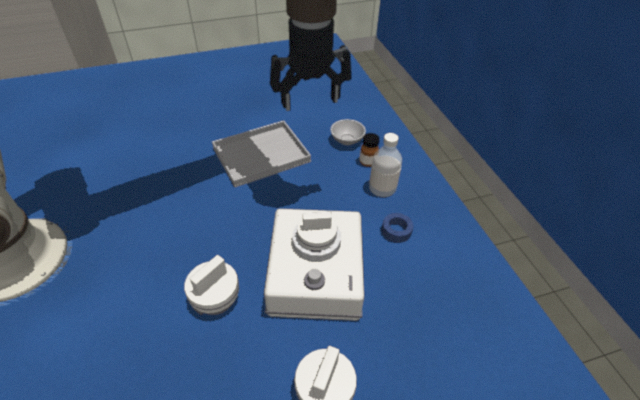

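View pics/wrist0.png

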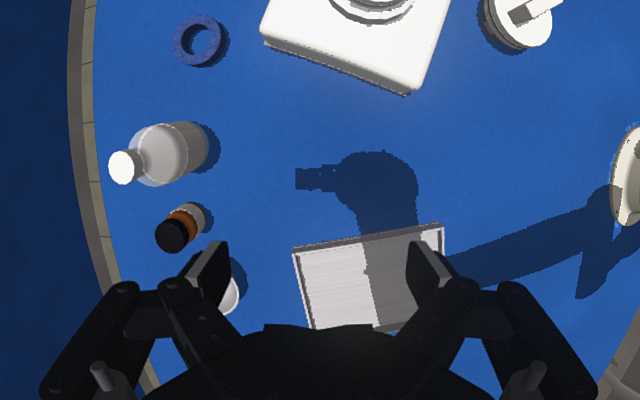

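The scene shows the cartridge fitted in the unit (scene 284,180, side 317,228). Its lookalikes are loose on the table: scene 231,172 / side 326,378, and scene 330,175 / side 212,285. The one in the collar is the smallest and the right one. The button is at side (315,276) and scene (265,176). The tray is at scene (437,277) and side (261,152).

```bash
cat > h.py <<'E'
from cell import manip
import numpy as np,cv2
from scipy.spatial.transform import Rotation as R
def ray(n,uv,st=None):
    p=manip.camera_params(n);f=200/np.tan(np.radians(p['vfov']/2))
    x=(uv[0]-p['cx'])/f;y=(uv[1]-p['cy'])/f
    if n!='wrist':
        M=R.from_rotvec(p['rvec']).as_matrix();return -M.T@p['tvec'],M.T@np.array([x,y,1])
    r=np.hypot(x,y);d=np.array([x/r*np.sin(r),y/r*np.sin(r),np.cos(r)])
    T=np.array(p['tool_from_camera']);Q=R.from_quat(st['tcp_rot']).as_matrix()
    return np.array(st['tool_pos'])+Q@T[:3,3],Q@T[:3,:3]@d
def onz(n,uv,z,st=None):
    o,d=ray(n,uv,st);return o+d*(z-o[2])/d[2]
E
python3 - <<'E'
from h import *
im=cv2.imread('pics/side0.png')
cv2.imwrite('pics/c1.png',cv2.resize(im[195:325,255:375],None,fx=4.5,fy=4.5,interpolation=cv2.INTER_CUBIC))
for n,l,uv,z in [('side','button',(315,275),.104),('side','collar',(316.5,239),.1),('scene','button',(265,174),.104),
 ('side','deck',(276,211),.08),('side','deck',(361,213),.08),('side','deck',(363,298),.08),('side','deck',(268,293),.08),
 ('side','tray',(213,150),.022),('side','tray',(281,125),.022),('side','tray',(309,155),.022),('side','tray',(236,180),.022),
 ('scene','tray',(412,238),.022),('scene','tray',(488,252),.022),('scene','tray',(468,316),.022),('scene','tray',(385,289),.022),
 ('side','decoy',(212,285),.04),('side','tape',(398,228),.02),('side','saline',(384,185),.02),('side','decoy2',(326,378),.04)]:
    print(n,l,onz(n,uv,z).round(3))
E
```

```text
side button [ 0.546 -0.281  0.104]
side collar [ 0.573 -0.206  0.1  ]
scene button [ 0.555 -0.269  0.104]
side deck [ 0.523 -0.101  0.08 ]
side deck [ 0.681 -0.155  0.08 ]
side deck [ 0.614 -0.333  0.08 ]
side deck [ 0.465 -0.277  0.08 ]
side tray [0.432 0.193 0.022]
side tray [0.618 0.243 0.022]
side tray [0.653 0.106 0.022]
side tray [0.467 0.071 0.022]
scene tray [0.475 0.081 0.022]
scene tray [0.425 0.23  0.022]
scene tray [0.623 0.26  0.022]
scene tray [0.649 0.11  0.022]
side decoy [ 0.375 -0.207  0.04 ]
side tape [ 0.764 -0.168  0.02 ]
side saline [ 0.788 -0.042  0.02 ]
side decoy2 [ 0.52  -0.426  0.04 ]
```

View pics/c1.png

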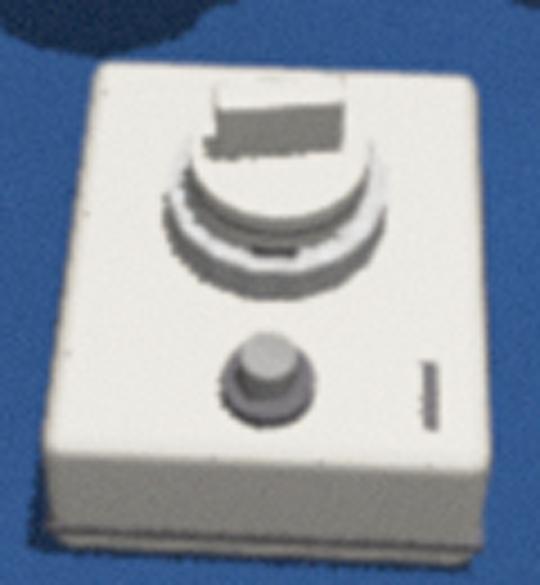

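```bash
python3 -m handwheel '[[-1,[20,7,0],0],[-1,[25,8,0],0],[-1,[25,8,0],0],[-1,[25,8,0],0],[-1,[25,8,0],0],[-1,[25,8,0],0],[-1,[0,0,0],0],[-1,[0,0,0],0]]'
python3 - <<'E'
from h import *
s=manip.state();im=manip.get_image('wrist')[:,:,::-1];cv2.imwrite('pics/w1.png',im)
import json;json.dump({k:np.array(v).tolist() for k,v in s.items()},open('s1.json','w'))
E
```

```text
time: 0.95
tool_pos: [0.5774, -0.1459, 0.2393]
tcp_rot: [-0.707, 0.708, 0.0, -0.0]
contact_force: [0.3, 0.4, -0.4]
opening: 0.0001
gripper_force: 0.0
```

View pics/w1.png

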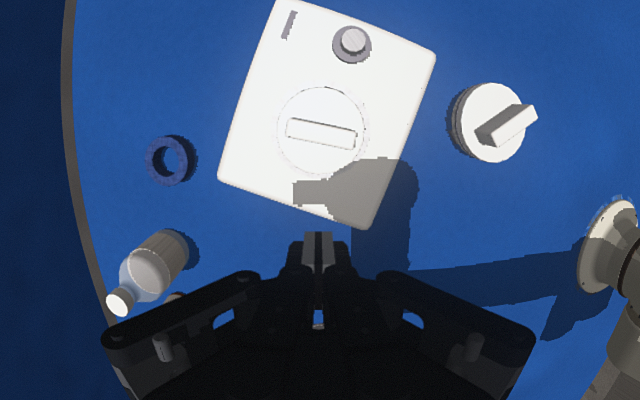

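The wrist view shows the button top at (353,39), the bar top centred at about (321,134), and the deck corners at (436,52), (365,230) and (218,178).

```bash
python3 - <<'E'
from h import *
import json
s=json.load(open('s1.json'))
P=lambda uv,z:onz('wrist',uv,z,s)[:2]
b=P((353,39),.104)
c=[P(u,.156) for u in [(288,119),(356,130),(353,150),(286,138)]]
d=[P(u,.08) for u in [(436,52),(365,230),(218,178)]]
print('button',b,'bar',np.mean(c,0))
ang=lambda v:np.degrees(np.arctan2(v[1],v[0]))
print('bar ang',ang(c[0]-c[1]),ang(c[3]-c[2]),'size',np.linalg.norm(c[0]-c[1]),np.linalg.norm(c[1]-c[2]))
print('deck',np.array(d),'x',ang(d[2]-d[1]),'y',ang(d[1]-d[0]),np.linalg.norm(d[2]-d[1]),np.linalg.norm(d[1]-d[0]))
m=np.mean(c,0)-b;print('btn->axis',np.linalg.norm(m),ang(m))
E
```

```text
button [ 0.54616504 -0.27760732] bar [ 0.57450952 -0.19694883]
bar ang -9.208246146626017 -10.277273369456516 size 0.04852037164014554 0.014489779468563628
deck [[ 0.46051731 -0.27651422]
 [ 0.5278664  -0.09307599]
 [ 0.67743944 -0.14870906]] x -20.40247444010779 y 69.83935807352894 0.15958424075177854 0.19541105681647536
btn->axis 0.08549386833382835 70.63783481860683
```

```bash
python3 -m handwheel '[[-1,[20,5,0],0],[-1,[28,6,5],0],[-1,[28,7,10],0],[-1,[28,7,15],0],[-1,[28,6,20],0],[-1,[0,0,25],0],[-1,[0,0,20],0],[-1,[0,0,10],0]]'; python3 -m handwheel '[[-1,[0,0,5],0],[-1,[0,0,2],0],[-1,[0,0,0],0],[-1,[0,0,0],0],[-1,[0,0,0],0],[-1,[0,0,0],0],[-1,[0,0,0],0],[-1,[0,0,0],0]]'
python3 - <<'E'
from h import *
print(manip.tip_extent)
im=manip.get_image('side')[:,:,::-1];cv2.imwrite('pics/s2.png',cv2.resize(im[150:330,230:400],None,fx=3.3,fy=3.3))
E
```

```text
time: 1.8
tool_pos: [0.5462, -0.2762, 0.132]
tcp_rot: [0.707, -0.707, -0.002, 0.001]
contact_force: [-0.2, 0.7, -0.3]
opening: -0.0002
gripper_force: 0.0
time: 2.6
tool_pos: [0.547, -0.277, 0.1275]
tcp_rot: [-0.707, 0.707, -0.0, 0.0]
contact_force: [-0.5, 0.4, -0.6]
opening: 0.0002
gripper_force: 0.0
0.008
```

View pics/s2.png

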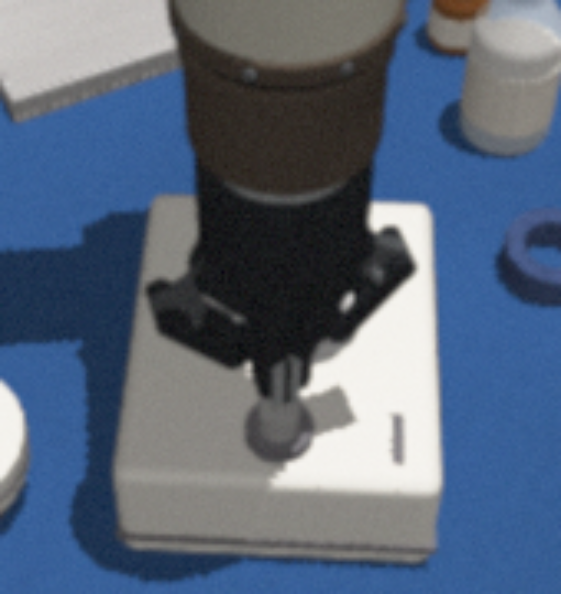

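The closed fingertips (crop 285,385) stand straight over the button (crop 280,415), so I press now.

```bash
python3 -m handwheel '[[-1,[0,0,4],0],[-1,[0,0,4],0],[-1,[0,0,3],0],[-1,[0,0,2],0],[-1,[0,0,2],0],[-1,[0,0,1],0],[-1,[0,0,1],0],[-1,[0,0,0],0]]'
```

```text
time: 3.45
tool_pos: [0.5469, -0.277, 0.1105]
tcp_rot: [0.707, -0.707, 0.0, 0.0]
contact_force: [-0.9, 1.2, 2.1]
opening: -0.0001
gripper_force: 1.1
```

```bash
python3 -m handwheel '[[-1,[0,0,1],0],[-1,[0,0,1],0],[-1,[0,0,1],0],[-1,[0,0,1],0],[-1,[0,0,0],0],[-1,[0,0,0],0],[-1,[0,0,0],0],[-1,[0,0,0],0]]'
```

```text
time: 4.25
tool_pos: [0.5469, -0.277, 0.1061]
tcp_rot: [-0.707, 0.707, 0.0, -0.0]
contact_force: [-0.8, -0.3, 1.6]
opening: 0.0
gripper_force: 0.5
```

```bash
python3 -m handwheel '[[-1,[0,0,0.5],0],[-1,[0,0,0.5],0],[-1,[0,0,0.5],0],[-1,[0,0,0.5],0],[-1,[0,0,0],0],[-1,[0,0,0],0],[-1,[0,0,0],0],[-1,[0,0,0],0]]'
```

```text
time: 5.05
tool_pos: [0.547, -0.277, 0.1043]
tcp_rot: [0.707, -0.707, -0.0, 0.0]
contact_force: [-0.4, -0.4, 2.3]
opening: -0.0002
gripper_force: 1.2
```

```bash
python3 -m handwheel '[[-1,[0,0,0.4],0],[-1,[0,0,0.3],0],[-1,[0,0,0.3],0],[-1,[0,0,0.0],0],[-1,[0,0,0],0],[-1,[0,0,0],0],[-1,[0,0,0],0],[-1,[0,0,0],0]]'
```

```text
time: 5.85
tool_pos: [0.547, -0.2771, 0.1041]
tcp_rot: [0.707, -0.707, 0.0, 0.0]
contact_force: [-2.9, 0.5, 6.1]
opening: -0.0
gripper_force: 3.0
```

```bash
python3 -m handwheel '[[-1,[0,0,0.4],0],[-1,[0,0,0.2],0],[-1,[0,0,0],0],[-1,[0,0,0],0],[-1,[0,0,0],0],[-1,[0,0,-10],0],[-1,[0,0,-40],0.1],[-1,[0,0,-50],0.1]]'; python3 -c "
from h import *;print(manip.state()['joint_positions'])"
```

```text
time: 6.65
tool_pos: [0.5459, -0.2764, 0.2013]
tcp_rot: [-0.631, 0.776, 0.002, -0.001]
contact_force: [0.7, -0.1, 0.4]
opening: 0.0003
gripper_force: 0.0
[-2.04835078e-01  3.93145595e-01 -7.74235238e-02 -9.28594030e-04
 -1.10567125e+00  9.73252636e-04]
```

```bash
python3 -m handwheel '[[1,[-21,-3,-5],0],[1,[-21,-3,-5],0],[1,[-21,-3,-5],0],[1,[-21,-2,-5],0],[1,[0,0,0],0.14],[1,[0,0,0],0.14],[1,[0,0,0],0.14],[1,[0,0,0],0.14]]';python3 -m handwheel '[[1,[0,0,0],0.14],[1,[0,0,0],0.14],[1,[0,0,0],0.14],[1,[0,0,0],0.14],[1,[0,0,0],0.14],[1,[0,0,0],0.14],[1,[0,0,0],0.14],[1,[0,0,0],0]]'
python3 - <<'E'
from h import *
s=manip.state();im=manip.get_image('wrist')[:,:,::-1];cv2.imwrite('pics/w2.png',im)
import json;json.dump({k:np.array(v).tolist() for k,v in s.items()},open('s2.json','w'));print(s['joint_positions'])
E
```

```text
time: 7.45
tool_pos: [0.5748, -0.1965, 0.2226]
tcp_rot: [-0.392, 0.92, 0.0, 0.0]
contact_force: [0.5, -0.4, -0.8]
opening: 0.0852
gripper_force: 0.0
time: 8.25
tool_pos: [0.5747, -0.1967, 0.2226]
tcp_rot: [0.084, 0.996, 0.0, 0.0]
contact_force: [0.1, -0.3, -0.8]
opening: 0.0853
gripper_force: 0.0
[-6.36712042e-02  3.66507949e-01 -6.29369654e-02 -3.96729368e-04
 -1.14084796e+00 -1.67596425e+00]
```

View pics/w2.png

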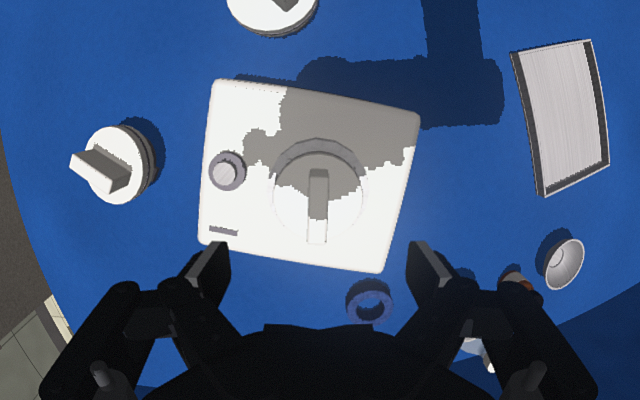

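The bar stands vertical in the picture, ends at (318,169) and (317,243), midway between the fingers.

```bash
python3 - <<'E'
from h import *
import json
s=json.load(open('s2.json'))
P=lambda uv:onz('wrist',uv,.156,s)
Q=R.from_quat(s['tcp_rot'])
for u in [(310,169),(328,169),(308,243),(326,243),(318,169),(317,243)]: print(P(u).round(4),Q.inv().apply(P(u)-s['tool_pos']).round(4))
b=onz('wrist',(224,172),.096,s);print('btn',b)
E
```

```text
[ 0.5445 -0.1969  0.156 ] [ 0.0297 -0.0054  0.0666]
[ 0.5465 -0.1851  0.156 ] [0.0297 0.0066 0.0666]
[ 0.5971 -0.2077  0.156 ] [-0.0239 -0.0071  0.0666]
[ 0.5992 -0.195   0.156 ] [-0.0239  0.0057  0.0666]
[ 0.5454 -0.1917  0.156 ] [ 0.0297 -0.0001  0.0666]
[ 0.5981 -0.2014  0.156 ] [-0.0238 -0.0007  0.0666]
btn [ 0.54482104 -0.27621344  0.096     ]
```

```bash
python3 -m handwheel '[[1,[1,0,15],0],[1,[0,0,20],0],[1,[0,0,20],0],[1,[0,0,17],0],[1,[0,0,10],0],[1,[0,0,4],0],[1,[0,0,0],0],[1,[0,0,0],0]]';python3 -m handwheel '[[-0.4,[0,0,0],0],[-0.7,[0,0,0],0],[-1,[0,0,0],0],[-1,[0,0,0],0],[-1,[0,0,0],0],[-1,[0,0,0],0],[-1,[0,0,0],0],[-1,[0,0,0],0]]'; python3 -c "
from h import *;s=manip.state();print(s['moment'],s['tcp_rot'])"
```

```text
time: 9.1
tool_pos: [0.5741, -0.1968, 0.1376]
tcp_rot: [0.084, 0.996, -0.0, 0.001]
contact_force: [0.1, 0.5, -0.3]
opening: 0.0854
gripper_force: 0.0
time: 9.9
tool_pos: [0.5736, -0.1967, 0.137]
tcp_rot: [0.084, 0.996, -0.0, 0.0]
contact_force: [-0.4, -0.8, 1.7]
opening: 0.0134
gripper_force: 60.0
[0.00548594 0.15918099 0.07033087] [ 8.43953422e-02  9.96432331e-01 -9.49587684e-05  1.61669716e-04]
```

```bash
python3 -m handwheel '[[-1,[0,0,0],-0.03],[-1,[0,0,0],-0.06],[-1,[0,0,0],-0.07],[-1,[0,0,0],-0.08],[-1,[0,0,0],-0.08],[-1,[0,0,0],-0.08],[-1,[0,0,0],-0.05],[-1,[0,0,0],0]]';python3 -c "
from h import *;s=manip.state();print(s['moment'],s['tcp_rot'],R.from_quat(s['tcp_rot']).as_euler('ZYX',degrees=True))"
```

```text
time: 10.7
tool_pos: [0.5737, -0.1968, 0.137]
tcp_rot: [-0.14, 0.99, -0.0, 0.0]
contact_force: [0.4, -1.1, 1.9]
opening: 0.0129
gripper_force: 60.2
[-0.1186381   0.08041981  0.01032284] [-1.39972744e-01  9.90155280e-01 -2.32426357e-04  3.13757969e-04] [-1.63907452e+02  3.18720114e-02 -1.79968596e+02]
```

```bash
python3 -m handwheel '[[-1,[0,0,0],-0.06],[-1,[0,0,0],-0.08],[-1,[0,0,0],-0.08],[-1,[0,0,0],-0.08],[-1,[0,0,0],-0.08],[-1,[0,0,0],-0.08],[-1,[0,0,0],-0.08],[-1,[0,0,0],0]]';python3 -c "
from h import *;s=manip.state();print(s['moment'],R.from_quat(s['tcp_rot']).as_euler('ZYX',degrees=True))"
```

```text
time: 11.5
tool_pos: [0.5738, -0.1968, 0.137]
tcp_rot: [-0.399, 0.917, -0.0, 0.0]
contact_force: [-0.1, 0.1, 1.6]
opening: 0.013
gripper_force: 60.2
[-0.07659128 -0.04319348  0.00445732] [-1.33023338e+02  1.52627747e-02 -1.79956165e+02]
```

```bash
python3 -m handwheel '[[-1,[0,0,0],-0.03],[-1,[0,0,0],-0.03],[-1,[0,0,0],-0.03],[-1,[0,0,0],-0.03],[-1,[0,0,0],-0.03],[-1,[0,0,0],0],[-1,[0,0,0],0],[-1,[0,0,0],0]]';python3 -c "
from h import *;s=manip.state();print(s['moment'],R.from_quat(s['tcp_rot']).as_euler('ZYX',degrees=True))"
```

```text
time: 12.3
tool_pos: [0.5739, -0.1969, 0.137]
tcp_rot: [-0.466, 0.885, -0.0, 0.0]
contact_force: [-0.1, -2.3, 1.8]
opening: 0.0127
gripper_force: 60.2
[-0.45910703 -0.38558343 -0.04520076] [-1.24444174e+02  1.84131322e-02 -1.79928349e+02]
```

```bash
cat > st.py <<'E'
from h import *
s=manip.state();print(np.round(s['moment'],2),R.from_quat(s['tcp_rot']).as_euler('ZYX',degrees=True)[0])
E
python3 -m handwheel '[[-1,[0,0,0],-0.02],[-1,[0,0,0],-0.02],[-1,[0,0,0],-0.02],[-1,[0,0,0],-0.02],[-1,[0,0,0],0],[-1,[0,0,0],0],[-1,[0,0,0],0],[-1,[0,0,0],0]]';python3 st.py
```

```text
time: 13.1
tool_pos: [0.5738, -0.1968, 0.137]
tcp_rot: [-0.502, 0.865, -0.0, 0.0]
contact_force: [2.2, -2.5, 2.7]
opening: 0.0126
gripper_force: 60.3
[-0.99 -0.75  0.  ] -119.78462058381598
```

```bash
python3 -m handwheel '[[-1,[0,0,0],-0.02],[-1,[0,0,0],-0.02],[-1,[0,0,0],-0.02],[-1,[0,0,0],-0.02],[-1,[0,0,0],0],[-1,[0,0,0],0],[-1,[0,0,0],0],[-1,[0,0,0],0]]';python3 st.py
```

```text
time: 13.9
tool_pos: [0.5737, -0.1968, 0.1369]
tcp_rot: [-0.536, 0.844, -0.0, 0.0]
contact_force: [2.7, -4.4, 3.3]
opening: 0.0131
gripper_force: 60.4
[-1.32 -0.95 -0.07] -115.2047368532234
```

```bash
python3 -m handwheel '[[-1,[0.2,-0.3,0],0],[-1,[0.2,-0.4,0],0],[-1,[0,0,0],0],[-1,[0,0,0],0],[-1,[0,0,0],0],[-1,[0,0,0],0],[-1,[0,0,0],0],[-1,[0,0,0],0]]';python3 st.py
```

```text
time: 14.7
tool_pos: [0.5737, -0.1971, 0.1366]
tcp_rot: [-0.536, 0.844, 0.0, -0.0]
contact_force: [2.1, -0.5, 4.1]
opening: 0.0126
gripper_force: 60.6
[-0.09 -0.58 -0.  ] -115.21264172250812
```

```bash
python3 -m handwheel '[[-1,[0,-0.2,0],-0.02],[-1,[0,-0.2,0],-0.02],[-1,[0,0,0],-0.02],[-1,[0,0,0],-0.02],[-1,[0,0,0],0],[-1,[0,0,0],0],[-1,[0,0,0],0],[-1,[0,0,0],0]]';python3 st.py
```

```text
time: 15.5
tool_pos: [0.5738, -0.1975, 0.1365]
tcp_rot: [-0.569, 0.822, 0.0, -0.0]
contact_force: [-0.3, -0.0, 3.8]
opening: 0.0129
gripper_force: 60.6
[-0.03  0.22  0.02] -110.63096100043184
```

```bash
python3 -m handwheel '[[-1,[0,0,0],-0.02],[-1,[0,0,0],-0.02],[-1,[0,0,0],-0.02],[-1,[0,0,0],-0.02],[-1,[0,0,0],0],[-1,[0,0,0],0],[-1,[0,0,0],0],[-1,[0,0,0],0]]';python3 st.py
```

```text
time: 16.3
tool_pos: [0.5749, -0.1975, 0.1368]
tcp_rot: [-0.602, 0.799, -0.001, 0.001]
contact_force: [3.6, -0.9, 0.6]
opening: 0.0125
gripper_force: 60.1
[-0.4  -0.92 -0.11] -106.04026823913416
```

```bash
python3 -m handwheel '[[-1,[0,0,0],-0.01],[-1,[0,0,0],-0.01],[-1,[0,0,0],-0.01],[-1,[0,0,0],0],[-1,[0,0,0],0],[-1,[0,0,0],0],[-1,[0,0,0],0],[-1,[0,0,0],0]]';python3 st.py
```

```text
time: 17.1
tool_pos: [0.5753, -0.1975, 0.1369]
tcp_rot: [-0.613, 0.79, -0.001, 0.001]
contact_force: [5.4, -2.1, -0.9]
opening: 0.0133
gripper_force: 60.8
[-0.46 -1.56 -0.57] -104.3885979421856
```

```bash
python3 -m handwheel '[[-1,[0,0,0],0.02],[-1,[0,-0.5,0],0.02],[-1,[0,-0.5,0],0.005],[-1,[0,0,0],0],[-1,[0,0,0],0],[-1,[0,0,0],0],[-1,[0,0,0],0],[-1,[0,0,0],0]]';python3 st.py
```

```text
time: 17.9
tool_pos: [0.5749, -0.1977, 0.1366]
tcp_rot: [-0.596, 0.803, 0.0, -0.0]
contact_force: [1.4, 0.3, 3.0]
opening: 0.0129
gripper_force: 60.4
[ 0.07 -0.37  0.01] -106.89859923171913
```

```bash
python3 -m handwheel '[[-1,[0,0,-0.5],0],[-1,[0,0,-1],0],[-1,[0,0,-1],0],[-1,[0,0,-1],0],[-1,[0,0,-1],0],[-1,[0,0,0],0],[-1,[0,0,0],0],[-1,[0,0,0],0]]';python3 st.py
```

```text
time: 18.7
tool_pos: [0.5747, -0.1977, 0.1404]
tcp_rot: [-0.595, 0.803, 0.001, -0.001]
contact_force: [1.6, -0.3, -3.2]
opening: 0.0131
gripper_force: 59.5
[-0.08 -0.4  -0.03] -106.9199264537172
```

```bash
python3 -m handwheel '[[-1,[0,-0.2,-0.5],0],[-1,[0,-0.2,-1],0],[-1,[0,0,-1],0],[-1,[0,0,-1],0],[-1,[0,0,-1],0],[-1,[0,0,0],0],[-1,[0,0,0],0],[-1,[0,0,0],0]]';python3 st.py
```

```text
time: 19.5
tool_pos: [0.5756, -0.1979, 0.1457]
tcp_rot: [-0.596, 0.803, 0.0, -0.0]
contact_force: [0.1, -0.5, -2.8]
opening: 0.0131
gripper_force: 59.4
[ 0.04 -0.01  0.  ] -106.90320395621167
```

```bash
python3 -m handwheel '[[-1,[0,0,-2],0],[-1,[0,0,-3],0],[-1,[0,0,-5],0],[-1,[0,0,-8],0],[-1,[0,0,-12],0],[-1,[0,0,-15],0],[-1,[0,0,-10],0],[-1,[0,0,-3],0]]';python3 st.py
python3 - <<'E'
from h import *
s=manip.state();im=manip.get_image('side')[:,:,::-1];cv2.imwrite('pics/s3.png',im)
c=np.array([.5415,.155]);
for z in(.022,):
  A=np.array([onz('side',u,z)[:2] for u in [(213,150),(281,125),(309,155),(236,180)]]);B=np.array([onz('scene',u,z)[:2] for u in[(412,238),(488,252),(468,316),(385,289)]])
c=(A.mean(0)+B.mean(0))/2;d=np.r_[c-s['tool_pos'][:2],0]*1000
print('tray',A.mean(0),B.mean(0),'tool shift',R.from_quat(s['tcp_rot']).inv().apply(d))
E
```

```text
time: 20.3
tool_pos: [0.5765, -0.1981, 0.206]
tcp_rot: [-0.596, 0.803, -0.001, 0.001]
contact_force: [-0.5, -0.3, -2.1]
opening: 0.0128
gripper_force: 59.6
[-0.09 -0.08  0.02] -106.88932656187075
tray [0.54268969 0.15295163] [0.54293146 0.17010773] tool shift [-334.28839854  136.70530036   -0.35679639]
```

View pics/s3.png

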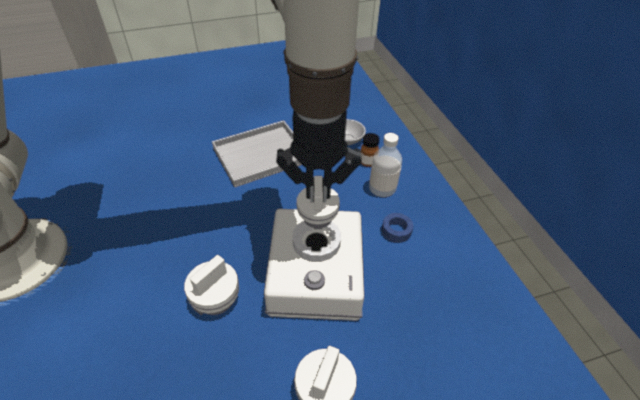

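The cartridge hangs upright from the fingers at (318,205), clear of the open collar at (317,240). The tray is at (259,152).

```bash
python3 -m handwheel '[[-1,[-10,4,0],0],[-1,[-20,8,0],0],[-1,[-25,10,0],0],[-1,[-25,10,0],0],[-1,[-25,10,0],0],[-1,[-25,10,0],0],[-1,[-25,10,0],0],[-1,[-25,10,0],0]]';python3 -m handwheel '[[-1,[-25,10,5],0],[-1,[-25,10,10],0],[-1,[-25,10,10],0],[-1,[-25,11,10],0],[-1,[-20,9,10],0],[-1,[-15,7,10],0],[-1,[-10,4,5],0],[-1,[-6,3,0],0]]';python3 -m handwheel '[[-1,[0,0,0],0],[-1,[0,0,0],0],[-1,[0,0,0],0],[-1,[0,0,0],0],[-1,[0,0,0],0],[-1,[0,0,0],0],[-1,[0,0,0],0],[-1,[0,0,0],0]]'
python3 - <<'E'
from h import *
a=manip.get_image('side')[70:210,170:350,::-1];b=manip.get_image('scene')[180:340,350:530,::-1]
a=cv2.resize(a,(400,311));b=cv2.resize(b,(400,356))
cv2.imwrite('pics/p.png',np.vstack([a,b])[:600] if 0 else np.hstack([cv2.copyMakeBorder(a,0,45,0,0,0),b]))
E
```

```text
time: 21.15
tool_pos: [0.5581, -0.0031, 0.2028]
tcp_rot: [-0.596, 0.803, 0.001, -0.001]
contact_force: [-0.1, 0.3, -2.4]
opening: 0.0128
gripper_force: 59.5
time: 21.95
tool_pos: [0.541, 0.1589, 0.1426]
tcp_rot: [-0.596, 0.803, 0.0, -0.001]
contact_force: [0.7, -1.3, -2.7]
opening: 0.013
gripper_force: 59.5
time: 22.75
tool_pos: [0.5418, 0.1583, 0.1437]
tcp_rot: [-0.595, 0.803, -0.0, 0.0]
contact_force: [0.2, 0.1, -3.1]
opening: 0.0127
gripper_force: 59.5
```

View pics/p.png

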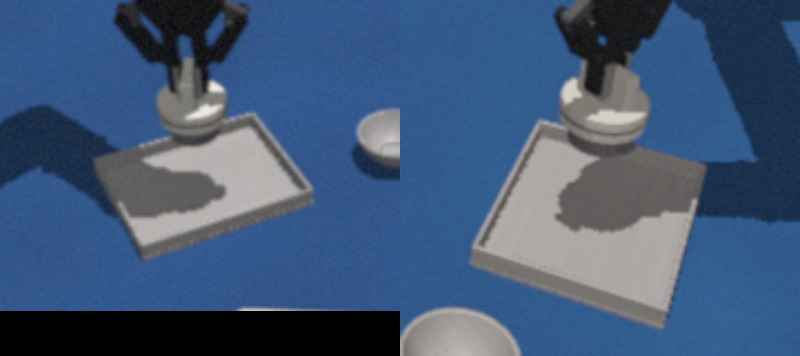

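The side crop (left) has the tray corners at (96,158), (253,115), (313,190) and (143,247). The scene crop (right) has them at (140,122), (306,164), (264,314) and (73,249). The cartridge hangs above the tray.

```bash
python3 - <<'E'
from h import *
for n,o,k,L in[('side',(170,70),.45,[(96,158),(253,115),(313,190),(143,247)]),('scene',(350,180),.4494,[(140,122),(306,164),(264,314),(73,249)])]:
  A=np.array([onz(n,(o[0]+u*.45,o[1]+v*k),.022)[:2] for u,v in L]);print(A.round(3),A.mean(0))
E
```

```text
[[0.438 0.227]
 [0.629 0.254]
 [0.657 0.103]
 [0.463 0.068]] [0.54663094 0.16304763]
[[0.463 0.077]
 [0.431 0.231]
 [0.633 0.265]
 [0.658 0.111]] [0.54640518 0.17106162]
```

```bash
python3 -m handwheel '[[-1,[-3,-1,5],0],[-1,[-3,-1,12],0],[-1,[-3,0,15],0],[-1,[0,0,15],0],[-1,[0,0,14],0],[-1,[0,0,10],0],[-1,[0,0,5],0],[-1,[0,0,0],0]]';python3 -m handwheel '[[-1,[0,0,1],0],[-1,[0,0,1],0],[-1,[0,0,1],0],[-1,[0,0,1],0],[-1,[0,0,0],0],[-1,[0,0,0],0],[-1,[0,0,0],0],[-1,[0,0,0],0]]'
```

```text
time: 23.65
tool_pos: [0.5459, 0.1662, 0.0667]
tcp_rot: [-0.596, 0.803, 0.0, -0.001]
contact_force: [0.6, 1.1, -2.9]
opening: 0.0128
gripper_force: 59.6
time: 24.45
tool_pos: [0.5463, 0.1664, 0.0638]
tcp_rot: [-0.596, 0.803, -0.0, 0.0]
contact_force: [-0.0, -0.1, -2.3]
opening: 0.013
gripper_force: 59.6
```

```bash
python3 -m handwheel '[[-1,[0,0,1],0],[-1,[0,0,1],0],[-1,[0,0,1],0],[-1,[0,0,0.5],0],[-1,[0,0,0],0],[-1,[0,0,0],0],[-1,[0,0,0],0],[-1,[0,0,0],0]]'
```

```text
time: 25.25
tool_pos: [0.5463, 0.1664, 0.0605]
tcp_rot: [-0.596, 0.803, -0.0, 0.0]
contact_force: [-2.4, -0.8, 2.4]
opening: 0.013
gripper_force: 60.1
```

```bash
python3 -m handwheel '[[-0.6,[0,0,0],0],[-0.5,[0,0,0],0],[-0.3,[0,0,0],0],[0,[0,0,0],0],[0.3,[0,0,0],0],[0.5,[0,0,0],0],[0.5,[0,0,0],0],[0.5,[0,0,-5],0]]';python3 -m handwheel '[[0.5,[0,0,-10],0],[0.5,[0,0,-20],0],[0.5,[0,0,-25],0],[0.5,[0,0,-25],0],[0.5,[0,0,-20],0],[0.5,[0,0,-10],0],[0.5,[0,0,0],0],[0.5,[0,0,0],0]]'
python3 - <<'E'
from h import *
a=manip.get_image('side')[70:210,170:350,::-1];b=manip.get_image('scene')[180:340,350:530,::-1]
a=cv2.resize(a,(400,311));b=cv2.resize(b,(400,356))
cv2.imwrite('pics/q.png',np.hstack([cv2.copyMakeBorder(a,0,45,0,0,0),b]))
E
```

```text
time: 26.05
tool_pos: [0.5458, 0.1661, 0.0647]
tcp_rot: [-0.595, 0.803, 0.0, -0.001]
contact_force: [0.3, -0.2, 0.1]
opening: 0.0645
gripper_force: 0.0
time: 26.85
tool_pos: [0.5457, 0.1662, 0.1746]
tcp_rot: [-0.595, 0.803, 0.0, -0.0]
contact_force: [0.2, -0.5, 0.6]
opening: 0.0637
gripper_force: 0.0
```

View pics/q.png

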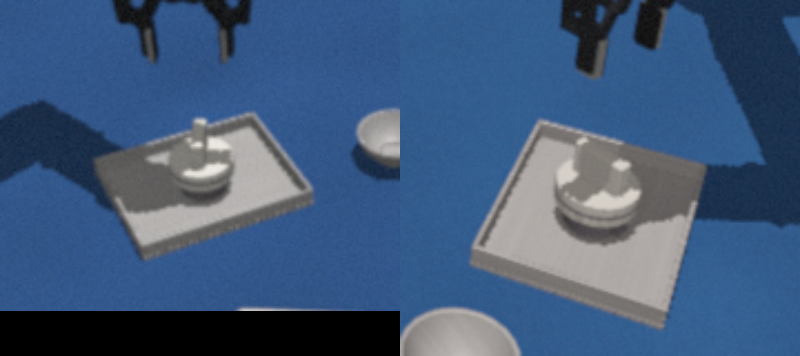

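The cartridge stands upright near the middle of the tray (side crop 202,165, scene crop 597,195) and the gripper is clear above it.

```bash
python3 -c "
from cell import manip;print(manip.job_done())"
```

```text
the job is handed in; nothing more can be done
None
```

I pressed the button to its stop, turned the cartridge about 85° to its end stop, lifted it off and stood it upright near the middle of the steel tray; I handed the job in at about 27 s, but the hand-in returned no verdict.

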